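# Sweep the loose buttons off the leatherworking slab into the tray

### The arm

A 6-joint arm with a two-finger parallel gripper is mounted at the origin on the work surface. World frame = base frame: x ahead of the robot, y to its left, z up, the work surface at z = 0. Lengths are in mm, angles in rad, forces in N, time in s.
With the tool pointing down it reaches from about 300 to 775 mm from the base axis. Payload 14.6 kg.
Tool frame: the origin (TCP) lies at the very end of the fingers, on their centre line; the grasp point (between the pads) lies 19 mm behind it; z points along the fingers, y is the line along which they close (so a half turn about z gives the same grasp; the last joint's range is limited). The gripper opens to 94 mm and grips with 3 to 60 N. Pads are 16 mm wide; open, the fingers measure 119 mm over their backs; the gripper's body (75 mm by 177 mm) begins 78 mm behind the grasp point.
Start: joints at [1.176, 0.3, 1.521, -0, 1.321, -0.067], TCP at [177.076, 520.705, 205.446] pointing down, gripper open.
Joint ranges: [-3.03, 3.03], [-0.79, 2.21], [0.23, 2.52], [-1.04, 4.18], [0, 3.07], [-2.55, 2.55]. Speed limits (rad/s): [2.22, 2.22, 2.57, 3.14, 3.14, 3.14].

### API

Orientations are given as [roll, pitch, yaw] about the fixed x, y, z axes, in that order (R = Rz(yaw) Ry(pitch) Rx(roll)).
In Python, from cell import manip, optics gives the robot as it stands.
- The arm moves only by the shell command python3 -m crank 'ROWS' [FORCE]. ROWS is JSON, a list of rows, each a list of 7 numbers: the opening in per cent of the stroke, from 0 (shut) to 100 (fully open), then the shift along the tool's x, y, z in mm, then the turn, a rotation vector about the tool's x, y, z in rad. A call has 1 to 10 rows; each row is the pose to reach, as a shift and turn from the pose commanded when the call began, along the tool's axes at that moment; what a row does not reach only later rows make up. A row lasts 1/10 s, in which the tool goes at most 50 mm and 8.59 degrees, less where a joint would pass 70% of its speed; a pose out of reach is approached as far as the arm can. A call with a gripper value outside its range is refused whole. The fingers move at their own pace and stop on an object; FORCE is the grip in N (left out, the last holds). Time passes only in rows, so rows that repeat a pose let the fingers close. It gives the time, the measured TCP pose, the force, the opening and the grip force at its end, in the units of the state.
- manip.read_state(): the state, without advancing time (a new reading comes with each control period).
- optics.camera(name): name is "side" or "top" or "wrist"; returns (picture, depth): 400x640x3 uint8, red, green, blue; 400x640 float32, mm along the optical axis (not along the pixel's ray), 0 where there is no reading.
- optics.calibration(name): a dict with "camera_matrix" (3x3 intrinsics, pixels), "k1" (the pictures are not rectified: a ray, as slopes to the right and down, at radius r is drawn at 1 + k1 r^2 times it, then the intrinsics apply), "R" (3x3) and "t" (3): a world point X has camera coordinates R X + t. Camera axes: x right, y down, z forward; pixel columns grow to the right and rows downward; lengths in mm; the calibration is good to about 2 mm. A picture is of the moment at which its call begins: read the wrist's pose just before it. calibration takes no time and is no camera call; for the wrist camera it gives the pose at the moment of the call.
- manip.sign_off(): hands the job in; it is judged then, once.
The state is a dict: "clock": time; "joints": joint angles; "qd": joint speeds; "effort": joint torques, N m; "eef_pos": TCP position; "eef_rot": TCP orientation; "wrist_force": force on the tool from outside, world axes, zero at the start; "moment": the same for the moment, N m; "finger_gap": finger opening in mm; "finger_force": force on a finger pad.
Only numpy, scipy, OpenCV 4.12 (cv2) and the standard library are available. Lean on these libraries where they do the work, as an engineer would, in place of code of your own. Each camera call takes 0.05 s, during which the arm holds its last target. There are 200 camera calls.

### The job

Three round brass buttons lie about on the stone slab. Sweep all three across the slab with the fingertips, over its edge into the open wooden tray beside it, without picking any of them up. Leave the square buckle, the standing wooden slicker and everything else where they are.

Things in the scene. Friction and masses are not known exactly. Their poses are not given: they have to be found in the camera images.
- slab: Pale stone slab lying fixed on the table, 240 (its x) x 260 (its y) x 30 mm high. Origin: centre of its underside; z up. The tray stands along one of its two y sides, either +y or -y, and a lidded box along the other. Three buttons and a buckle lie on it in four strips about 55 mm apart across its x, one to a strip in any order.
- tray: Open shallow wooden tray, fixed, 260 (its x) x 110 (its y) x 22 mm high outside, walls and floor 4 mm thick, its long side parallel to the slab's edge with a 2 mm gap; its rim is 8 mm lower than the slab's top, so what is pushed over that edge falls in. Origin: centre of its underside, 187 mm from the slab's centre; axes parallel to the slab's.
- stockbox: Closed grey plastic box with a black lid, 264 x 114 x 42 mm high, fixed along the slab's side opposite the tray. Origin: centre of its underside. Nothing goes in or on it.
- button1_center (a point): One of three alike round metal buttons (brass), flat underneath and slightly domed on top, 28 mm across, 9.2 mm high with an upright edge 6.5 mm high, about 30 g, loose, lying on the slab. The point is its centre, 4.5 mm above its underside. Straight along the slab's y the way from it to the tray is free.
- button2_center (a point): One of three alike round metal buttons (brass), flat underneath and slightly domed on top, 28 mm across, 9.2 mm high with an upright edge 6.5 mm high, about 30 g, loose, lying on the slab. The point is its centre, 4.5 mm above its underside. Straight along the slab's y the way from it to the tray is free.
- button3_center (a point): One of three alike round metal buttons (brass), flat underneath and slightly domed on top, 28 mm across, 9.2 mm high with an upright edge 6.5 mm high, about 30 g, loose, lying on the slab. The point is its centre, 4.5 mm above its underside. Straight along the slab's y the way from it to the tray is free.
- buckle: Square open brass buckle frame with a middle bar, 34 x 34 x 6 mm, loose, flat on the slab in a strip of its own. Origin: centre of its underside. To be left where it is.
- slicker: Turned wooden edge slicker, 26 mm diameter, 60 mm tall, loose, standing upright on the slab in the buckle's strip, 55 to 65 mm from the buckle towards the slab's +y. Origin: centre of its underside. To be left standing where it is.
- mallet: Mallet 240 mm long lying on the table far to the left of the slab. A bystander.
- awl: Wooden-handled awl 150 mm long lying on the table far to the right of the slab. A bystander.
- glue: Yellow bottle, 44 mm diameter, 120 mm tall, standing on the table beyond the slab. Origin: centre of its underside. A bystander.
- wax: Amber jar, 60 mm diameter, 45 mm tall, standing on the table beyond the slab. Origin: centre of its underside. A bystander.

How it is judged (in metres and radians):
At the end, for the whole second after the job is handed in: All three buttons lie in the tray: centre within its inner walls (within 126 mm of its centre along x, 52 mm along y) and less than 23 mm above its underside. The buckle and the slicker are within 15 mm of where they began and the slicker is upright within 0.2 rad (x of button1_center in the frame of tray between -0.126 and 0.126 m and y of button1_center in the frame of tray between -0.052 and 0.052 m and z of each of button1_center, button2_center, button3_center in the frame of tray below 0.023 m and x of button2_center in the frame of tray between -0.126 and 0.126 m and y of button2_center in the frame of tray between -0.052 and 0.052 m and x of button3_center in the frame of tray between -0.126 and 0.126 m and y of button3_center in the frame of tray between -0.052 and 0.052 m and distance of each of buckle, slicker from where it was at the start of the episode below 0.015 m and angle between slicker's own z axis and vertical below 0.2 rad); the robot touches nothing.
It fails at once if a button is picked up (its centre more than 46 mm above the table, 12 mm above where it lay) (height (world z) of any of button1_center, button2_center, button3_center above 0.046 m).
It fails at once if the buckle or the slicker is shifted by more than 15 mm, or the slicker tipped (not (distance of each of buckle, slicker from where it was at the start of the episode below 0.015 m and angle between slicker's own z axis and vertical below 0.2 rad)).
It fails at once if another thing on the table is shifted by more than 20 mm (distance of any of mallet, awl, glue, wax from where it was at the start of the episode above 0.02 m).
It also fails if it takes over 56 s, if anything falls off the work surface, if the arm or the gripper's body presses on something with over 40 N, if the wrist force passes 120 N, or if a joint passes its speed limit or range.

## Working session

There is one attempt and no reset: what is moved stays moved. The work goes in short steps, Python scripts to look and compute and a shell command to move; the robot and the scene stay as the last step left them, time stands still between calls to the robot, and variables do not carry over. Pictures are saved under pics/ and viewed, at most 10 in all, crops included, and the job is handed in when it is done.

```bash
ls; mkdir -p pics; python3 - <<'E'
from cell import manip, optics
import cv2
s=manip.read_state();print(s)
for n in("top","side"):
    p,d=optics.camera(n);cv2.imwrite(f"pics/{n}0.png",p[:,:,::-1]);c=optics.calibration(n);print(n,c)
E
```

```text
pics
{'clock': 0.0, 'joints': array([ 1.17641046e+00,  3.00460250e-01,  1.52153571e+00, -4.90207785e-05,
        1.32070254e+00, -6.66063797e-02]), 'qd': array([-8.63383196e-05, -4.40625180e-04, -1.40275937e-03,  1.66639524e-03,
       -8.23078360e-04, -3.31755892e-04]), 'effort': array([-1.22537302e-03, -5.31809306e+01, -3.52733839e+01,  7.08232471e-02,
        2.43911584e-02, -8.18845501e-05]), 'eef_pos': array([176.99161407, 520.48441687, 204.91147702]), 'eef_rot': array([-3.14048610e+00, -2.62249803e-05,  2.81382531e+00]), 'wrist_force': array([0.35548965, 0.15969599, 0.16466941]), 'moment': array([ 0.03235961, -0.02540469, -0.01391011]), 'finger_force': 0.0, 'finger_gap': 94.06902881974769}
top {'camera_matrix': array([[514.85897768,   0.        , 308.16755151],
       [  0.        , 514.85897768, 200.76085986],
       [  0.        ,   0.        ,   1.        ]]), 'k1': -0.08135304865163154, 'R': array([[ 0.02779066, -0.99932343,  0.02409089],
       [-0.98783779, -0.03114368, -0.15233702],
       [ 0.15298423, -0.01956435, -0.98803495]]), 't': array([ -14.56407315,  635.39439272, 1478.86829222])}
side {'camera_matrix': array([[391.37468667,   0.        , 320.45790153],
       [  0.        , 391.37468667, 198.22038288],
       [  0.        ,   0.        ,   1.        ]]), 'k1': -0.00015891257435729934, 'R': array([[-0.9506556 , -0.31024661, -0.000987  ],
       [-0.16305385,  0.50232999, -0.84916313],
       [ 0.26394578, -0.80710075, -0.52812972]]), 't': array([ 605.59355621,  119.06216097, 1087.81730124])}
```

View pics/top0.png

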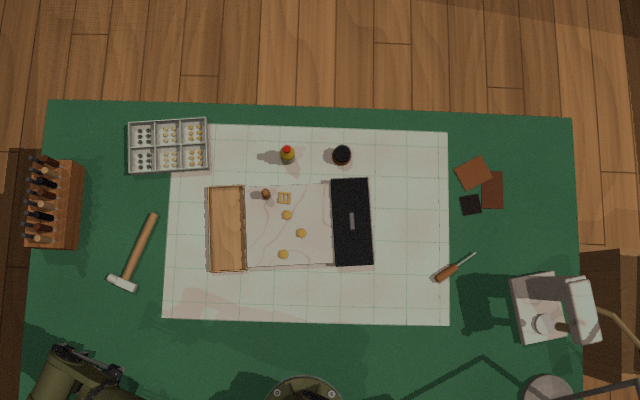

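View pics/side0.png

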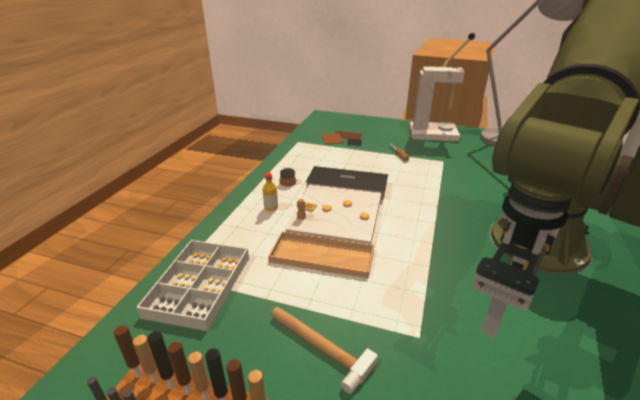

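The top view shows the tray at left (+y, px 226,228), the black-lidded box at right (352,222), buttons at about (287,215), (301,233) and (283,254), the buckle at (284,198) and the slicker at (265,194). The side view shows the same buttons at about (327,208), (348,203) and (364,216).

```bash
cat > h.py <<'E'
import numpy as np, cv2
from cell import manip, optics
def ray(n,uv,c=None):
    c=c or optics.calibration(n);K=c["camera_matrix"]
    m=cv2.undistortPoints(np.float64([[uv]]),K,np.array([c["k1"],0,0,0.]))[0,0]
    return -c["R"].T@c["t"], c["R"].T@np.array([m[0],m[1],1])
def plane(n,uv,z,c=None):
    o,d=ray(n,uv,c);return o+d*(z-o[2])/d[2]
def tri(r1,r2):
    (a,d),(b,e)=r1,r2
    s=np.linalg.lstsq(np.c_[d,-e],b-a,rcond=None)[0]
    p,q=a+d*s[0],b+e*s[1];return (p+q)/2,np.linalg.norm(p-q)
def blobs(p,lo,hi,box,amin=15):
    h=cv2.cvtColor(p,cv2.COLOR_RGB2HSV);m=cv2.inRange(h,lo,hi)
    k=np.zeros_like(m);x0,y0,x1,y1=box;k[y0:y1,x0:x1]=m[y0:y1,x0:x1]
    n,_,st,ce=cv2.connectedComponentsWithStats(k)
    return [(ce[i].round(1),st[i,4],st[i,2:4]) for i in range(1,n) if st[i,4]>=amin]
E
python3 - <<'E'
from h import *
T,_=optics.camera("top");S,_=optics.camera("side")
for n,p,b in(("top",T,(248,182,335,270)),("side",S,(290,190,385,230))):
    print(n)
    for c,a,w in blobs(p,(12,110,120),(30,255,255),b,8): print(c,a,w,plane(n,c,36).round(1))
    x0,y0,x1,y1=b
    if n=="top": cv2.imwrite("pics/tc.png",cv2.resize(p[175:280,200:380,::-1],None,fx=4.4,fy=4.4,interpolation=2))
    else: cv2.imwrite("pics/sc.png",cv2.resize(p[160:280,260:400,::-1],None,fx=5,fy=5,interpolation=2))
# slab outline (top): pale, between tray and box
E
```

```text
top
[265. 192.] 21 [5 5] [660.  134.1  36. ]
[284.1 197.6] 78 [12 12] [644.8  76.3  36. ]
[286.5 214.6] 61 [8 9] [593.8  67.4  36. ]
[300.9 232.7] 61 [9 9] [541.1  22.9  36. ]
[282.8 253.9] 66 [9 9] [476.9  74.3  36. ]
side
[304.6 207.6] 179 [19 20] [656.5  92.6  36. ]
[347.  202.7] 44 [9 6] [543.2  27.3  36. ]
[326.2 207.5] 44 [9 6] [595.4  72.2  36. ]
[364.  215.5] 48 [9 6] [478.9  78.7  36. ]
```

View pics/tc.png

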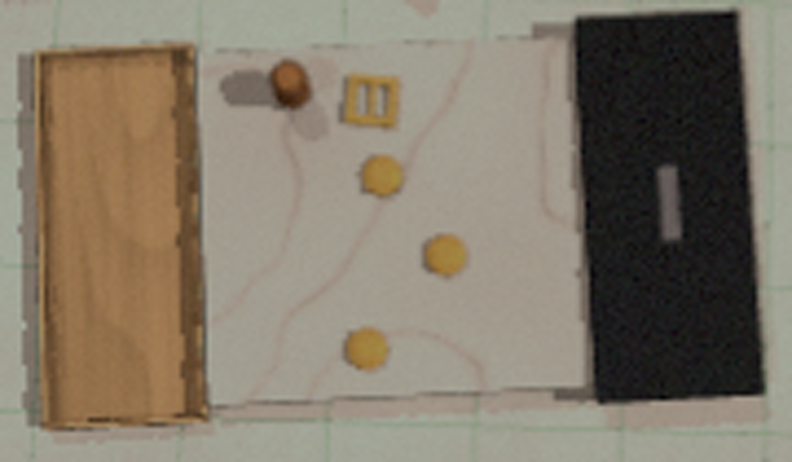

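View pics/sc.png

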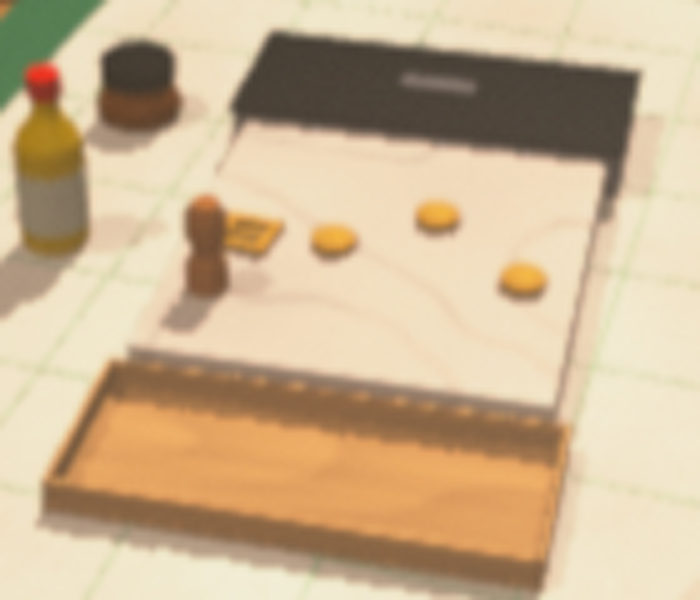

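The crops confirm the layout: slab corners in the top crop are near (203,50), (578,38), (590,388) and (208,405), and the way to the left is free for all three buttons. Next I triangulate them and get the slab yaw.

```bash
python3 - <<'E'
from h import *
for a,b in(((286.5,214.6),(326.2,207.5)),((300.9,232.7),(347,202.7)),((282.8,253.9),(364,215.5))):
    p,e=tri(ray("top",a),ray("side",b));print(p.round(1),e.round(1))
f=lambda x,y:((x+.5)/4.4-.5+200,(y+.5)/4.4-.5+175)
q=[plane("top",f(*c),30) for c in((203,50),(578,38),(590,388),(208,405))]
print(np.round(q,1), np.mean(q,0))
e=q[0]-q[1];print(np.linalg.norm(e),np.arctan2(-e[0],e[1]));e=q[3]-q[2];print(np.linalg.norm(e),np.arctan2(-e[0],e[1]));
e=q[0]-q[3];print(np.linalg.norm(e),np.arctan2(e[1],e[0]))
g=lambda x,y:((x+.5)/5-.5+260,(y+.5)/5-.5+160)
for t,s in(((203,50),(130,350)),((208,405),(556,408))): p,e=tri(ray("top",f(*t)),ray("side",g(*s)));print("slab corner",p.round(1),e.round(1))
# tray outer corners at rim 22, buckle
for c in((36,50),(195,46),(206,420),(42,427)): print("tray",plane("top",f(*c),22).round(1))
E
```

```text
[595.5  67.7  32.9] 2.6
[542.7  23.1  33.3] 2.8
[478.3  74.6  33.2] 2.6
[[677.6 193.2  30. ]
 [694.2 -63.6  30. ]
 [455.3 -76.8  30. ]
 [436.5 178.9  30. ]] [565.89710753  57.92915708  30.        ]
257.27177621997356 0.06463798080869829
256.3342053444257 0.07349327568501998
241.52138297087242 0.05913173905696571
slab corner [678.  193.7  21.1] 2.4
slab corner [436.9 179.2  27.2] 0.7
tray [675.4 308.9  22. ]
tray [681.7 199.6  22. ]
tray [426.6 180.6  22. ]
tray [418.4 290.6  22. ]
```

```bash
cat > go.py <<'E'
import sys
from h import *
from scipy.spatial.transform import Rotation as Ro
# shift in tool axes to reach slab-frame target (u,v) and height z, yaw turn
C=np.array([565.9,57.9]);a=.066
s=manip.read_state();R=Ro.from_euler("xyz",s["eef_rot"]).as_matrix();p=s["eef_pos"]
d=p[:2]-C;u0,v0=d@[np.cos(a),np.sin(a)],d@[-np.sin(a),np.cos(a)]
print("t",s["clock"],"pos",p.round(1),"slab u,v",u0.round(1),v0.round(1),"yaw",s["eef_rot"],"gap",s["finger_gap"],"F",s["wrist_force"].round(1))
if len(sys.argv)>1:
    u,v,z=map(float,sys.argv[1:4])
    t=np.r_[C+[u*np.cos(a)-v*np.sin(a),u*np.sin(a)+v*np.cos(a)],z]
    Rt=Ro.from_euler("xyz",[np.pi,0,np.pi/2+a]).as_matrix()
    print("shift",(R.T@(t-p)).round(1),"turn",Ro.from_matrix(R.T@Rt).as_rotvec().round(3))
E
python3 go.py 28.7 -32 205
python3 -m crank '[[20,-556,-331,0,0,0,1.177],[20,-556,-331,0,0,0,1.177],[20,-556,-331,0,0,0,1.177],[20,-556,-331,0,0,0,1.177],[20,-556,-331,0,0,0,1.177],[20,-556,-331,0,0,0,1.177],[20,-556,-331,0,0,0,1.177],[20,-556,-331,0,0,0,1.177],[20,-556,-331,0,0,0,1.177],[20,-556,-331,0,0,0,1.177]]'
python3 go.py 28.7 -32 150
```

```text
t 0.2 pos [177.  520.6 205.1] slab u,v -357.5 487.3 yaw [-3.14096014e+00 -5.39936219e-05  2.81374608e+00] gap 94.10634995054221 F [-0.6  0.2  0.5]
shift [-5.559e+02 -3.314e+02  3.000e-01] turn [-1.000e-03  0.000e+00  1.177e+00]
clock: 1.2
eef_pos: [502.5, 138.3, 205.5]
eef_rot: [3.141, -0.0, 1.636]
wrist_force: [0.6, 0.4, -0.1]
finger_gap: 20.2
finger_force: 0.0
t 1.2 pos [502.5 138.3 205.5] slab u,v -58.0 84.4 yaw [ 3.14148879e+00 -3.38570199e-05  1.63640293e+00] gap 20.202915595772396 F [ 0.6  0.4 -0.1]
shift [-116.4   86.7   55.5] turn [ 0. -0. -0.]
```

```bash

python3 -m crank '[[20,-116,87,55,0,0,0],[20,-116,87,55,0,0,0],[20,-116,87,55,0,0,0],[20,-116,87,55,0,0,0],[20,-116,87,55,0,0,0],[20,-116,87,55,0,0,0],[20,-116,87,55,0,0,0]]'
python3 go.py 28.7 -32 60
python3 - <<'E'
from h import *
c=optics.calibration("wrist");p,d=optics.camera("wrist");cv2.imwrite("pics/w1.png",p[:,:,::-1])
print(-c["R"].T@c["t"])
for ce,a,w in blobs(p,(12,110,120),(30,255,255),(0,0,640,400),200): print(ce,a,w,plane("wrist",ce,36,c).round(1))
E
```

```text
clock: 1.9
eef_pos: [595.7, 31.4, 151.4]
eef_rot: [3.14, -0.0, 1.638]
wrist_force: [-0.2, -0.2, 0.3]
finger_gap: 18.9
finger_force: 0.0
t 1.9 pos [595.7  31.4 151.4] slab u,v 28.0 -28.4 yaw [ 3.14027373e+00 -7.58450096e-06  1.63827911e+00] gap 18.93079031464208 F [-0.2 -0.2  0.3]
shift [-3.6  0.6 91.4] turn [ 0.001 -0.     0.001]
[590.67271148 103.35969698 330.41702028]
[277.1  14.4] 6277 [265  38] [551.1 203.1  36. ]
[392.6 101.6] 296 [21 20] [666.  134.8  36. ]
[630.4 141.9] 845 [24 50] [918.8 115.1  36. ]
[201.1 150.5] 600 [28 28] [479.2  75.2  36. ]
[367.3 158.8] 773 [38 38] [647.6  78.   36. ]
[316.1 164. ] 587 [27 27] [596.1  69.3  36. ]
[509.2 183.6] 921 [43 40] [799.5  62.8  36. ]
[623.4 188.2] 1426 [38 47] [927.2  66.8  36. ]
[263.5 203.1] 522 [27 25] [543.7  24.6  36. ]
[607.7 229.7] 1059 [41 42] [924.6  19.4  36. ]
[632.9 224.4] 277 [16 23] [952.4  27.4  36. ]
[629.6 245.1] 296 [22 16] [957.1   2.9  36. ]
[617.4 265.3] 1169 [55 36] [950.9 -22.4  36. ]
```

View pics/w1.png

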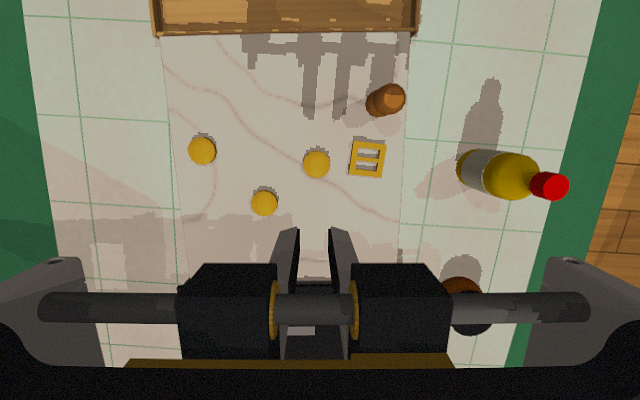

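The wrist view shows the three buttons at (316,164), (264,203) and (201,150), the buckle at (367,159), the slicker at (388,100) and the tray edge at row 34. It agrees with the top view to about 2 mm. I'll descend behind the first button.

```bash
python3 -m crank '[[20,-4,2,40,0,0,0],[20,-4,2,80,0,0,0],[20,-4,2,100,0,0,0],[20,-4,2,108,0,0,0],[20,-4,2,113,0,0,0],[20,-4,2,116,0,0,0],[20,-4,2,116,0,0,0]]'
python3 go.py 30 100 33
python3 - <<'E'
from h import *
c=optics.calibration("wrist");p,d=optics.camera("wrist")
o,_=ray("wrist",(300,200),c)
bl=[b for b in blobs(p,(12,110,120),(30,255,255),(150,0,500,400),200)]
T,_=optics.camera("top")
for ce,a,w in bl: print(ce,a,w,plane("wrist",ce,36,c).round(1))
# heights from depth
x,y=np.meshgrid(np.arange(200,400,5),np.arange(60,200,5))
K=c["camera_matrix"];m=cv2.undistortPoints(np.float64(np.c_[x.ravel(),y.ravel()])[:,None],K,np.array([c["k1"],0,0,0.]))[:,0]
Z=d[y.ravel(),x.ravel()];P=(np.c_[m,np.ones(len(m))]*Z[:,None]-c["t"])@c["R"]
print("slab z median",np.median(P[Z>0,2]))
E
```

```text
clock: 2.65
eef_pos: [598.6, 26.5, 35.3]
eef_rot: [3.14, 0.0, 1.637]
wrist_force: [-0.8, 0.6, -0.7]
finger_gap: 18.5
finger_force: 0.0
t 2.65 pos [598.6  26.5  35.3] slab u,v 30.6 -33.5 yaw [3.14022259e+00 1.04918241e-04 1.63697235e+00] gap 18.496011693124558 F [-0.8  0.6 -0.7]
shift [133.5  -0.6   2.3] turn [0.001 0.    0.   ]
[460.6  58.6] 1722 [50 52] [675.5 143.6  36. ]
[397.1 168.8] 1998 [64 60] [647.3  78.2  36. ]
[314.  177.6] 1511 [45 44] [596.2  69.2  36. ]
[230.1 239.3] 1271 [41 39] [543.7  24.6  36. ]
slab z median 29.862448316718275
```

```bash
python3 -m crank '[[20,0,0,2,0,0,0],[20,10,0,2,0,0,0],[20,20,0,2,0,0,0],[20,32,0,2,0,0,0],[20,44,0,2,0,0,0],[20,56,0,2,0,0,0],[20,68,0,2,0,0,0],[20,80,0,2,0,0,0],[20,92,0,2,0,0,0],[20,102,0,2,0,0,0]]'
python3 -m crank '[[20,10,0,0,0,0,0],[20,20,0,0,0,0,0],[20,30,0,0,0,0,0],[20,40,0,0,0,0,0],[20,50,0,0,0,0,0],[20,60,0,0,0,0,0],[20,70,0,0,0,0,0],[20,80,0,0,0,0,0],[20,83,0,0,0,0,0],[20,83,0,0,0,0,0]]'
python3 go.py -25.5 -72 100
python3 - <<'E'
from h import *
p,d=optics.camera("side");cv2.imwrite("pics/s2.png",cv2.resize(p[120:300,220:460,::-1],None,fx=3,fy=3,interpolation=2))
E
```

```text
clock: 3.75
eef_pos: [591.4, 129.3, 32.4]
eef_rot: [-3.142, -0.0, 1.637]
wrist_force: [0.3, -0.4, 0.0]
finger_gap: 18.8
finger_force: 0.2
clock: 4.75
eef_pos: [585.9, 211.4, 32.4]
eef_rot: [-3.142, -0.0, 1.637]
wrist_force: [0.4, -0.1, -0.4]
finger_gap: 18.5
finger_force: 0.0
t 4.75 pos [585.9 211.4  32.4] slab u,v 30.1 151.9 yaw [-3.14157357e+00 -4.81029202e-06  1.63742614e+00] gap 18.474107481151314 F [ 0.4 -0.1 -0.4]
shift [-223.9  -55.7  -67.6] turn [-0.    -0.     0.001]
```

View pics/s2.png

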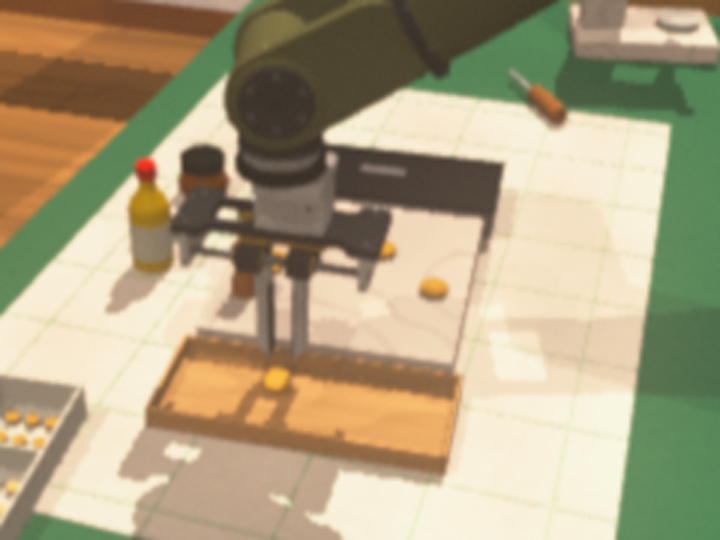

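The side crop shows the first button flat in the tray at (277,380), with the slicker and the rest undisturbed. On to the second button.

```bash
python3 -m crank '[[20,0,0,-40,0,0,0],[20,-20,-5,-68,0,0,0],[20,-70,-20,-68,0,0,0],[20,-115,-35,-68,0,0,0],[20,-160,-45,-68,0,0,0],[20,-200,-56,-68,0,0,0],[20,-224,-56,-68,0,0,0],[20,-224,-56,-68,0,0,0],[20,-224,-56,-40,0,0,0],[20,-224,-56,-40,0,0,0]]'
python3 go.py -25.5 -72 33
```

```text
clock: 5.8
eef_pos: [543.3, -15.9, 69.9]
eef_rot: [-3.137, -0.001, 1.637]
wrist_force: [-0.2, -0.1, 0.1]
finger_gap: 18.6
finger_force: 0.0
t 5.8 pos [543.3 -15.9  69.9] slab u,v -27.4 -72.1 yaw [-3.13711898e+00 -7.85684629e-04  1.63651640e+00] gap 18.623470497262495 F [-0.2 -0.1  0.1]
shift [ 0.1  2.1 36.9] turn [-0.004 -0.001 -0.   ]
```

```bash
python3 -m crank '[[20,0,2,15,0,0,0],[20,0,2,25,0,0,0],[20,0,2,32,0,0,0],[20,0,2,37,0,0,0],[20,0,2,37,0,0,0],[20,10,2,37,0,0,0],[20,20,2,37,0,0,0],[20,32,2,37,0,0,0],[20,44,2,37,0,0,0],[20,56,2,37,0,0,0]]'
python3 -m crank '[[20,12,0,0,0,0,0],[20,24,0,0,0,0,0],[20,36,0,0,0,0,0],[20,48,0,0,0,0,0],[20,60,0,0,0,0,0],[20,72,0,0,0,0,0],[20,84,0,0,0,0,0],[20,95,0,0,0,0,0],[20,105,0,0,0,0,0],[20,115,0,0,0,0,0]]'
python3 -m crank '[[20,10,0,0,0,0,0],[20,20,0,0,0,0,0],[20,30,0,0,0,0,0],[20,40,0,0,0,0,0],[20,50,0,0,0,0,0],[20,52,0,0,0,0,0],[20,52,0,0,0,0,0]]'
python3 go.py -86 -17 100
```

```text
clock: 6.8
eef_pos: [543.1, 41.1, 35.6]
eef_rot: [3.141, 0.0, 1.637]
wrist_force: [-0.2, -0.2, 0.3]
finger_gap: 18.9
finger_force: 0.2
clock: 7.8
eef_pos: [535.6, 155.3, 35.4]
eef_rot: [-3.142, 0.0, 1.637]
wrist_force: [0.7, -0.6, 0.2]
finger_gap: 18.3
finger_force: 0.2
clock: 8.5
eef_pos: [532.1, 206.7, 35.4]
eef_rot: [-3.142, 0.0, 1.637]
wrist_force: [-0.1, 0.2, 0.3]
finger_gap: 19.2
finger_force: 0.0
t 8.5 pos [532.1 206.7  35.4] slab u,v -23.9 150.7 yaw [-3.14152086e+00  3.65951869e-05  1.63735497e+00] gap 19.19024500309737 F [-0.1  0.2  0.3]
shift [-167.7  -62.2  -64.6] turn [-0.     0.     0.001]
```

```bash
python3 -m crank '[[20,0,0,-40,0,0,0],[20,-20,-10,-65,0,0,0],[20,-65,-30,-65,0,0,0],[20,-110,-50,-65,0,0,0],[20,-150,-62,-65,0,0,0],[20,-168,-62,-65,0,0,0],[20,-168,-62,-65,0,0,0],[20,-168,-62,-40,0,0,0],[20,-168,-62,-40,0,0,0],[20,-168,-62,-40,0,0,0]]'
python3 go.py -86 -17 33
python3 - <<'E'
from h import *
T,_=optics.camera("top")
for ce,a,w in blobs(T,(18,130,120),(30,255,255),(200,182,335,272),8): print(ce,a,w,plane("top",ce,36).round(1))
cv2.imwrite("pics/t3.png",cv2.resize(T[170:285,190:390,::-1],None,fx=4,fy=4,interpolation=2))
E
```

```text
clock: 9.5
eef_pos: [481.3, 35.2, 75.6]
eef_rot: [-3.141, -0.0, 1.637]
wrist_force: [0.4, 1.2, 0.2]
finger_gap: 19.1
finger_force: 0.0
t 9.5 pos [481.3  35.2  75.6] slab u,v -85.9 -17.0 yaw [-3.14061725e+00 -1.22985296e-04  1.63736773e+00] gap 19.082469682365584 F [0.4 1.2 0.2]
shift [ 0.  -0.1 42.6] turn [-0.001 -0.     0.001]
[284.2 197.8] 47 [11 11] [644.2  76.   36. ]
[233.3 216.8] 71 [10 10] [582.3 225.2  36. ]
[235.9 234.6] 57 [9 9] [529.6 215.   36. ]
```

View pics/t3.png

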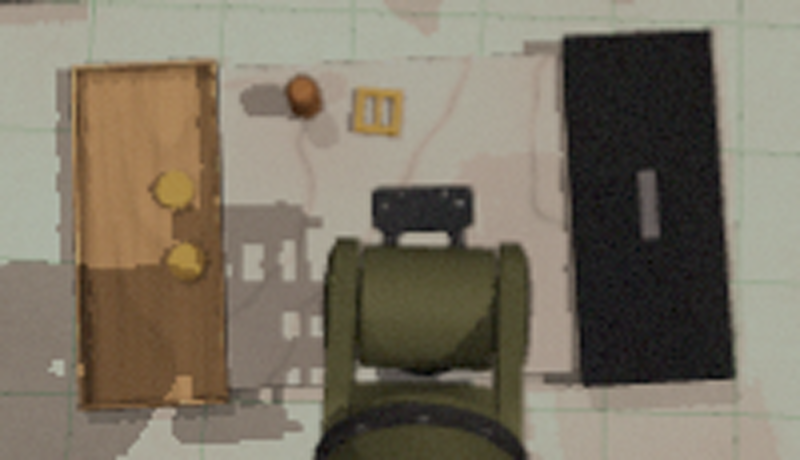

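Two buttons lie in the tray at crop (174,189) and (185,261). The buckle (378,111) and slicker (304,96) have not moved. Now the third button.

```bash
python3 -m crank '[[20,0,0,15,0,0,0],[20,0,0,28,0,0,0],[20,0,0,37,0,0,0],[20,0,0,42,0,0,0],[20,0,0,42,0,0,0],[20,8,0,42,0,0,0],[20,16,0,42,0,0,0],[20,26,0,42,0,0,0],[20,36,0,42,0,0,0],[20,48,0,42,0,0,0]]'
python3 -m crank '[[20,12,0,0,0,0,0],[20,24,0,0,0,0,0],[20,36,0,0,0,0,0],[20,48,0,0,0,0,0],[20,60,0,0,0,0,0],[20,70,0,0,0,0,0],[20,80,0,0,0,0,0],[20,90,0,0,0,0,0],[20,100,0,0,0,0,0],[20,110,0,0,0,0,0]]'
python3 -m crank '[[20,10,0,0,0,0,0],[20,11,0,0,0,0,0],[20,11,0,0,0,0,0],[20,11,0,-40,0,0,0],[20,11,0,-90,0,0,0],[20,11,0,-140,0,0,0],[20,-30,0,-150,0,0,0],[20,-80,0,-150,0,0,0],[20,-130,0,-150,0,0,0],[20,-130,0,-150,0,0,0]]'
python3 - <<'E'
from h import *
T,_=optics.camera("top")
C=np.array([565.9,57.9]);a=.066;tc=C+187*np.array([-np.sin(a),np.cos(a)])
for ce,ar,w in blobs(T,(18,130,100),(30,255,255),(200,182,335,272),8):
    q=plane("top",ce,10)[:2]-tc;print(ce,ar,w,"tray frame",q@[np.cos(a),np.sin(a)],q@[-np.sin(a),np.cos(a)])
cv2.imwrite("pics/t4.png",cv2.resize(T[170:285,190:390,::-1],None,fx=4,fy=4,interpolation=2))
E
```

```text
clock: 10.55
eef_pos: [478.2, 83.6, 33.6]
eef_rot: [3.141, 0.0, 1.637]
wrist_force: [0.2, -0.9, 1.5]
finger_gap: 18.6
finger_force: 0.4
clock: 11.55
eef_pos: [470.9, 193.2, 33.4]
eef_rot: [-3.141, -0.0, 1.637]
wrist_force: [-1.0, 0.5, -0.7]
finger_gap: 18.7
finger_force: 0.0
clock: 12.55
eef_pos: [479.7, 57.8, 183.6]
eef_rot: [3.141, 0.001, 1.631]
wrist_force: [0.0, 0.8, 0.5]
finger_gap: 18.9
finger_force: 0.0
[284.2 197.8] 47 [11 11] tray frame 83.5393840541638 -173.68837134275864
[233.2 216.8] 75 [10 10] tray frame 30.6925390716904 -17.762157427236428
[236.3 235. ] 74 [10 10] tray frame -24.779587353491205 -26.135669101956086
[234.4 255.8] 70 [ 9 10] tray frame -86.96340205216057 -19.272796267939405
```

View pics/t4.png

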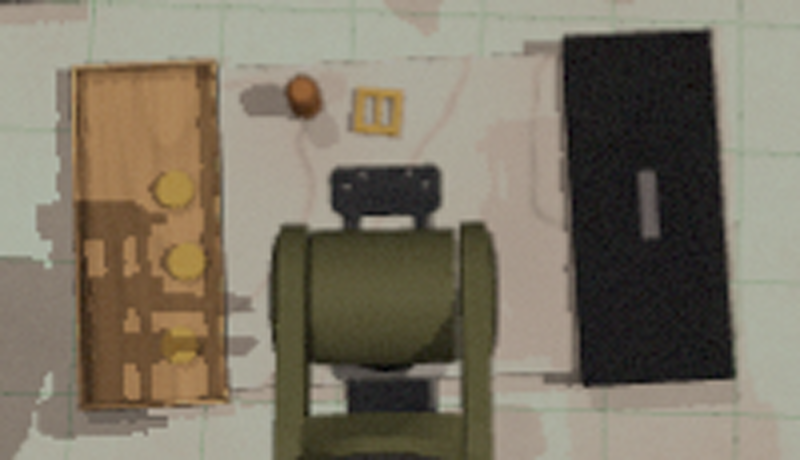

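All three buttons lie in the tray at crop (174,189), (185,261) and (182,345), well inside its walls. The buckle and slicker are in place and the arm is clear.

```bash
python3 -c "
from cell import manip
print(manip.sign_off())"
```

```text
the job is handed in; nothing more can be done
None
```

I swept all three buttons over the edge into the tray without picking any up, left the buckle and slicker in place, and handed the job in at about 12.6 s; the sign-off returned no verdict.

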